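# Turn over the rocking bar magnifier and lay it on the sample board

## Robot

A 7-joint arm with a two-finger parallel gripper is mounted at the origin on the work surface. World frame = base frame: x ahead of the robot, y to its left, z up, the work surface at z = 0. Lengths are in mm, angles in rad, forces in N, time in s.
With the tool pointing down it reaches from about 425 to 875 mm from the base axis. Payload 8.4 kg.
Tool frame: the origin (TCP) lies on the front face of the gripper's body, between the roots of the fingers; the fingertips stand 70 mm ahead of it and the grasp point (between the pads) lies 51 mm ahead of it; x points along the fingers, y is the direction in which the jaws open and shut, and the axes are right-handed (so a half turn about x gives the same grasp; the last joint's range is limited). The gripper opens to 87 mm and grips with 3 to 60 N. Pads are 19 mm wide; open, the fingers measure 117 mm over their backs; the gripper's body (75 mm by 190 mm) begins 51 mm behind the grasp point.
Start: joints at [1.207, 0.333, 0.04, 1.465, -0.013, 1.343, -0.059], TCP at [170.094, -627.324, 292.246] pointing down, gripper open.
Joint ranges: [-2.58, 2.58], [-0.38, 2.09], [-1.3, 1.39], [0.25, 2.4], [-1.5, 4.64], [0.08, 2.09], [-2.65, 2.65]. Speed limits (rad/s): [2.22, 2.22, 2.79, 2.79, 3.14, 3.14, 3.14].

## Interface

Orientations are given as a unit quaternion [x, y, z, w].
In Python, from plant import bot gives the robot as it stands. The module is installed in compiled form; this text tells all that it offers.
- The arm moves only by the tool step_arm, never from a script. Its argument "increments" is a list of rows, each a list of 2 entries, a list of its own where there are three numbers: the shift along the world's x, y, z in m, then the turn, a rotation vector about the world's x, y, z in rad. In form: [[[x, y, z], [ax, ay, az]], ...]. A call has 1 to 20 rows; each row shifts and turns the pose as measured when the row begins; what a row does not reach is not made up. A row lasts 1/10 s, in which the tool goes at most 50 mm and 8.59 degrees, less where a joint would pass 70% of its speed; a pose out of reach is approached as far as the arm can. A call with a gripper value outside its range is refused whole. "grip" is the gripper command: -1 is fully open, 1 is shut, values between are in proportion, set as the call begins (left out, the last holds). The fingers move at their own pace and stop on an object; "grip_force" is the grip in N (left out, the last holds). Time passes only in rows, so rows that do not move let the fingers close. It gives the time, the measured TCP pose, the force and the opening at its end, in the units of the state.
- bot.observe(): the state, without advancing time (a new reading comes with each control period).
- bot.camera(name): name is "scene" or "top" or "wrist"; returns a dict with "color" (400x640x3 uint8, red, green, blue), "K" (3x3 intrinsics, pixels), "T" (4x4, takes a point from camera to world coordinates); the wrist camera has in their place "T_tool_cam" (4x4, takes a point from camera to tool coordinates, whose origin is the TCP and whose axes are the tool frame's). Camera axes: x right, y up, looking along -z (the intrinsics and any distortion apply to the point x, -y, -z); pixel columns grow to the right and rows downward; lengths in mm; the calibration is good to about 2 mm. The wrist camera is an equidistant fisheye: a pixel r from the principal point sees the ray r / f radians off the axis. A picture is of the moment at which its call begins: read the wrist's pose just before it. There is no depth.
- bot.sign_off(): hands the job in, once; it reports no verdict.
The state is a dict: "t": time; "qpos": joint angles; "dq": joint speeds; "tau": joint torques, N m; "tool_pos": TCP position; "tcp_rot": TCP orientation; "ft_force": force on the tool from outside, world axes, zero at the start; "torque": the same for the moment, N m; "width": finger opening in mm.
Only numpy, scipy, OpenCV 4.12 (cv2) and the standard library are available. Lean on these libraries where they do the work, as an engineer would, in place of code of your own. Each camera call takes 0.05 s, during which the arm holds its last target. There are 200 camera calls.

## Task

The bar magnifier lies on its domed side on the cutting mat, where it rocks and rolls at a touch: steady it, stand it upright on one of its ends on the bare mat and let go of it there. Then take it again and gently lay it flat side down on the sample board, inside and square with the printed black frame, without letting it drop or topple. Leave the cup, the red tray and the tape roll where they are.

Things in the scene. Friction and masses are not known exactly. Their poses are not given: they have to be found in the camera images.
- magnifier: loose bar magnifier, 0.16 kg: red-framed slab 64 mm long (own x), 56 wide (own y), 17 thick, its sides and ends plane, under a pale blue half-cylinder dome of radius 28 mm as long as the slab; 45 high in all. Origin: centre of the flat face; own z points from it to the dome. Starts dome down, flat face up 48 mm above the table; rocks freely about own x. Stands steadily on either end.
- board: fixed ivory sample board, 130 mm (own x) by 110 (own y) by 3 thick, on the mat, its top 6 mm above the table. Origin: centre of its underside; own z up. A black printed frame, 78 (own x) by 70 mm outside, 72 by 64 inside, is centred on it round a row of five colour patches along own x: the magnifier goes inside it, lengthwise, either way round.
- mat: fixed green cutting mat, 500 mm (own x) by 660 mm (own y), 3 mm thick, its top 3 mm above the table. Origin: centre of its underside.
- cup: bystander, loose: lidded paper coffee cup, 79 mm across, 112 mm high. Origin: centre of its underside.
- tray: bystander, loose: open red tray, 150 mm (own x) by 90 mm (own y), 35 mm high. Origin: centre of its underside.
- tape: bystander, loose: roll of beige tape lying flat, 96 mm across, 24 mm high. Origin: centre of its underside.
Mind the look-alikes: they are no part of the job. What is shaped like the magnifier but yellow is not meant.

How it is judged (in metres and radians):
On the way:
1. the magnifier stands upright on one end on the bare mat, released and at rest (angle between magnifier's own z axis and vertical between 1.5 and 1.64 rad and angle between magnifier's own y axis and vertical between 1.5 and 1.64 rad and height (world z) of magnifier between 0.0325 and 0.037 m and contact force between magnifier and mat above 0.3 N and contact force between magnifier and board below 0.05 N and contact force between magnifier and the fingers below 0.05 N and linear speed of magnifier below 0.02 m/s), for 0.3 s.
At the end, for the whole second after the job is handed in: The magnifier lies at rest flat side down (within 3.4 degrees) on the sample board, its centre within 8 mm of the centre of the printed frame and its length within 8 degrees of the frame's length, either way round; the cup, tray and tape roll are within 20 mm of where they started (angle between magnifier's own z axis and vertical below 0.06 rad and horizontal distance between magnifier and board below 0.008 m and angle between the x axis of magnifier and the x axis of board, either way round below 0.14 rad and z of magnifier in the frame of board between 0.001 and 0.0055 m and linear speed of magnifier below 0.02 m/s and angular speed of magnifier below 0.2 rad/s and distance of each of cup, tray, tape from where it was at the start of the episode below 0.02 m); the robot touches nothing.
It fails at once if the magnifier is dropped or topples: it moves faster than 0.35 m/s while the fingers do not touch it (linear speed of magnifier above 0.35 m/s and contact force between magnifier and the fingers below 0.05 N).
It fails at once if the cup, the tray or the tape roll is pushed more than 20 mm (distance of any of cup, tray, tape from where it was at the start of the episode above 0.02 m).
It fails at once if the cup is tipped over (angle between cup's own z axis and vertical above 0.5 rad).
It also fails if it takes over 72 s, if anything falls off the work surface, if the arm or the gripper's body presses on something with over 40 N, if the wrist force passes 120 N, or if a joint passes its speed limit or range.

## Working session

There is one attempt and no reset: what is moved stays moved. The work goes in short steps, Python scripts to look and compute and a tool call to move; the robot and the scene stay as the last step left them, time stands still between calls to the robot, and variables do not carry over. Pictures are saved under pics/ and viewed, about 8 in all and at most 12, crops included, and the job is handed in when it is done.

Besides the shell and the picture viewer there is one more tool, called after "Call:" as name(argument=value, ...) on one line, values as JSON. step_arm: Moves the arm, as the interface text tells. Its arguments: {"type":"object","properties":{"increments":{"type":"array","items":{"type":"array"}},"grip":{"type":"number"},"grip_force":{"type":"number"}},"required":["increments"]}

```bash
mkdir -p pics; cat > h.py <<'E'
import numpy as np, cv2
from plant import bot
def cam(n):
    s=bot.observe(); c=bot.camera(n); c['s']=s; return c
def ray(c,u,v):
    K=c['K']; d=np.array([(u-K[0,2])/K[0,0],-(v-K[1,2])/K[1,1],-1.0]); T=c['T']
    return T[:3,3],T[:3,:3]@d
def onz(c,u,v,z):
    o,d=ray(c,u,v); return o+d*(z-o[2])/d[2]
def save(c,n): cv2.imwrite('pics/'+n+'.png',c['color'][:,:,::-1])
E
python3 - <<'E'
from h import *
for n in('scene','top'):
    c=cam(n); save(c,n+'0'); np.savez(n+'0.npz',color=c['color'],K=c['K'],T=c['T']); print(n,c['K'].round(1).tolist(),c['T'].round(3).tolist())
c=bot.camera('wrist');print({k:c[k] for k in c if k!='color'})
print(bot.observe())
E
```

```text
scene [[427.4, 0.0, 315.3], [0.0, 427.4, 207.3], [0.0, 0.0, 1.0]] [[0.534, -0.735, 0.417, 1098.109], [0.845, 0.459, -0.274, -288.407], [0.01, 0.499, 0.867, 1284.03], [0.0, 0.0, 0.0, 1.0]]
top [[401.4, 0.0, 321.6], [0.0, 401.4, 200.1], [0.0, 0.0, 1.0]] [[0.005, 0.987, -0.163, 295.339], [-1.0, 0.007, 0.012, 110.064], [0.013, 0.163, 0.987, 1241.458], [0.0, 0.0, 0.0, 1.0]]
{'K': array([[309.70691629,   0.        , 319.05042695],
       [  0.        , 309.70691629, 196.79089189],
       [  0.        ,   0.        ,   1.        ]]), 'T_tool_cam': array([[ 2.39449815e-04,  2.56966065e-01, -9.66420397e-01,
        -9.10190861e+01],
       [ 9.99998306e-01, -1.82524144e-03, -2.37552622e-04,
         1.22134851e+00],
       [-1.82499352e-03, -9.66418703e-01, -2.56966066e-01,
        -7.13914781e+01],
       [ 0.00000000e+00,  0.00000000e+00,  0.00000000e+00,
         1.00000000e+00]])}
{'t': 0.15, 'qpos': array([ 1.20680787,  0.33375421,  0.03989979,  1.46606991, -0.01338128,
        1.34328662, -0.05849993]), 'dq': array([-0.00094197, -0.0029551 , -0.00026511, -0.00227131, -0.0008495 ,
        0.00016414, -0.00163466]), 'tau': array([ 2.39362882e-03, -6.56839871e+01,  1.33666813e+00, -4.04108155e+01,
       -5.96991205e-02,  4.17151675e-02,  2.56489767e-05]), 'tool_pos': array([ 170.0004047 , -627.08970453,  291.5594063 ]), 'tcp_rot': array([-0.70082399, -0.09376357,  0.70101631, -0.09289918]), 'ft_force': array([ 0.18125838,  0.88817692, -0.74049006]), 'torque': array([-0.01795238,  0.03411811, -0.05132981]), 'width': 86.78266356572607}
```

View pics/top0.png

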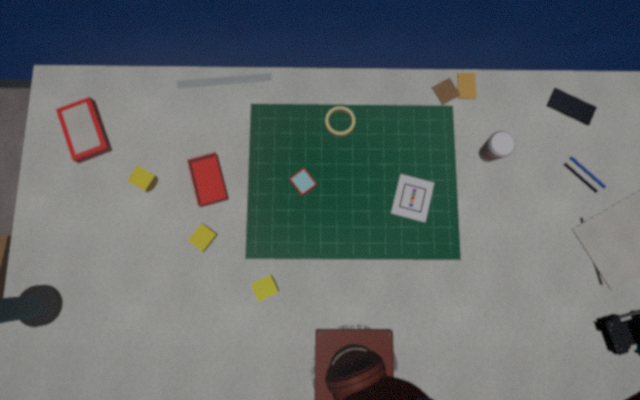

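View pics/scene0.png

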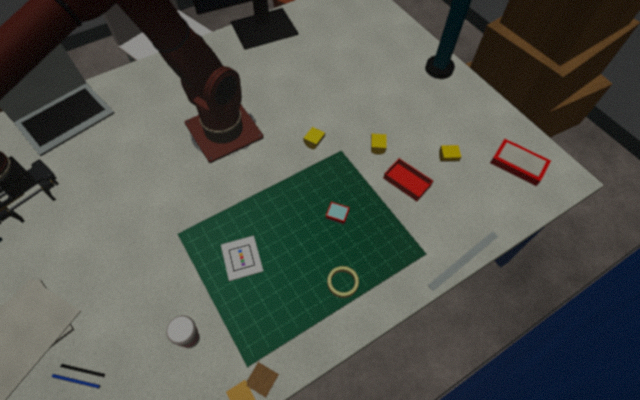

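The two views agree on the candidates. In the top view, the red-framed pale-blue slab at (303,181) on the mat is the one I want. The look-alikes are yellow blocks at (142,178), (203,238) and (265,288), plus red boxes at (208,180) and (83,128). The board is at (413,198), the tape at (340,121) and the cup at (499,146). Next I'll measure and check a crop.

```bash
cat > m.py <<'E'
from h import *
def boxes(c):
    im=c['color']; hsv=cv2.cvtColor(im,cv2.COLOR_RGB2HSV); return im,hsv
def rect_world(c,mask,z,near):
    cs,_=cv2.findContours(mask.astype(np.uint8),cv2.RETR_EXTERNAL,cv2.CHAIN_APPROX_NONE)
    cs=[k for k in cs if cv2.contourArea(k)>60 and np.hypot(*(np.array(cv2.minAreaRect(k)[0])-near))<25]
    k=max(cs,key=cv2.contourArea)
    w=np.array([onz(c,p[0][0],p[0][1],z)[:2] for p in k],np.float32)
    return cv2.minAreaRect(k),cv2.minAreaRect(w)
E
python3 - <<'E'
from m import *
for n,pm,pb in(('top',(303,181),(413,198)),('scene',(338,212),(242,258))):
    c=dict(np.load(n+'0.npz')); im,hsv=boxes(c)
    green=(hsv[...,0]>55)&(hsv[...,0]<90)&(hsv[...,1]>110)
    m=~green
    print(n,'mag',rect_world(c,m,48,pm)); print(n,'board',rect_world(c,m,6,pb))
    x,y=pm
    a=cv2.resize(im[y-30:y+30,x-30:x+30],(380,380),interpolation=cv2.INTER_CUBIC)
    x,y=pb
    b=cv2.resize(im[y-30:y+30,x-30:x+30],(380,380),interpolation=cv2.INTER_CUBIC)
    cv2.imwrite(f'pics/crop_{n}.png',np.hstack([a,b])[...,::-1])
a=cv2.imread('pics/crop_top.png');b=cv2.imread('pics/crop_scene.png')
cv2.imwrite('pics/crops.png',cv2.resize(np.vstack([a,b]),(600,600)))
E
```

```text
top mag (((319.5, 199.5), (399.0, 639.0), 90.0), ((538.8372802734375, 85.653076171875), (1239.0667724609375, 2098.292236328125), 0.8060020804405212))Traceback (most recent call last):
  File "<stdin>", line 6, in <module>
  File "m.py", line 7, in rect_world
    k=max(cs,key=cv2.contourArea)
ValueError: max() iterable argument is empty
```

```bash
sed -i 's/RETR_EXTERNAL/RETR_LIST/; s/<25\]/<25 and cv2.contourArea(k)<5000]/' m.py
python3 - <<'E'
from m import *
for n,pm,pb in(('top',(303,181),(413,198)),('scene',(338,212),(242,258))):
    c=dict(np.load(n+'0.npz')); im,hsv=boxes(c)
    green=(hsv[...,0]>55)&(hsv[...,0]<90)&(hsv[...,1]>110)
    m=~green
    print(n,'mag',rect_world(c,m,48,pm)); print(n,'board',rect_world(c,m,6,pb))
    x,y=pm
    a=cv2.resize(im[y-30:y+30,x-30:x+30],(380,380),interpolation=cv2.INTER_CUBIC)
    x,y=pb
    b=cv2.resize(im[y-30:y+30,x-30:x+30],(380,380),interpolation=cv2.INTER_CUBIC)
    cv2.imwrite(f'pics/crop_{n}.png',np.hstack([a,b])[...,::-1])
a=cv2.imread('pics/crop_top.png');b=cv2.imread('pics/crop_scene.png')
cv2.imwrite('pics/crops.png',cv2.resize(np.vstack([a,b]),(600,600)))
E
```

```text
top mag (((302.6341552734375, 181.2926788330078), (25.30014991760254, 21.864328384399414), 51.34019088745117), ((549.6067504882812, 153.52517700195312), (77.63384246826172, 66.84910583496094), 38.47868347167969))
top board (((412.48193359375, 197.70162963867188), (38.5931282043457, 44.43362808227539), 13.240518569946289), ((509.9984436035156, -189.4016571044922), (120.17230224609375, 141.5020751953125), 75.64285278320312))
scene mag (((336.8500061035156, 211.95001220703125), (22.452167510986328, 19.60611915588379), 18.434946060180664), ((556.0327758789062, 154.0027313232422), (74.98528289794922, 74.21870422363281), 37.16586685180664))
scene board (((240.84649658203125, 257.6742858886719), (39.48680114746094, 37.74757385253906), 75.0685806274414), ((512.678955078125, -186.78509521484375), (118.05160522460938, 139.4532470703125), 75.16851043701172))
```

View pics/crops.png

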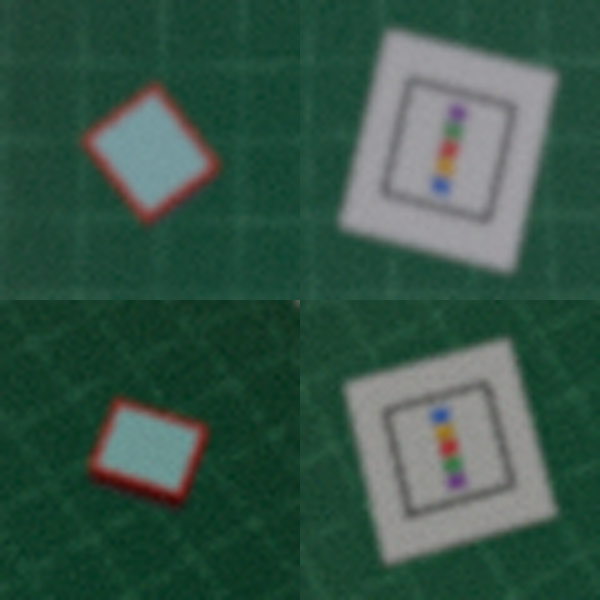

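The crop shows the red frame with a pale-blue face and no yellow, so the choice is right. The board's patches run along its long axis. Magnifier: about (550,153), long axis at 38.5°. Board: about (511,-188), long axis at -14.4°.

```bash
cat >> h.py <<'E'
from scipy.spatial.transform import Rotation as R
def toolR(yaw,tilt):
    """tool x: tilt rad from straight down toward outward horizontal dir at yaw; camera (-z tool) on the outward/upper side"""
    e=np.array([np.cos(yaw),np.sin(yaw),0]); up=np.array([0,0,1.])
    a=np.sin(tilt)*e-np.cos(tilt)*up
    z=-(np.cos(tilt)*e+np.sin(tilt)*up)
    y=np.cross(z,a); return R.from_matrix(np.c_[a,y,z])
def togo(g,yaw,tilt,L=51.):
    """from now to grasp point g (mm) with tool yaw/tilt: shift m, rotvec"""
    s=bot.observe(); T=toolR(yaw,tilt); p=np.array(g)-T.apply([L,0,0])
    d=(p-s['tool_pos'])/1000; w=(T*R.from_quat(s['tcp_rot']).inv()).as_rotvec()
    n=int(np.ceil(max(np.linalg.norm(d)/.048,np.linalg.norm(w)/.14)))
    print('t',round(s['t'],2),'shift',d.round(4),'rot',w.round(4),'rows',n,'per row',(d/n).round(4),(w/n).round(4),'w',round(s['width'],1),'F',s['ft_force'].round(1))
E
python3 - <<'E'
from h import *
s=bot.observe(); print(R.from_quat(s['tcp_rot']).as_matrix().round(2))
d=np.deg2rad
togo((480,-350,230),d(-35),0)
togo((550,153,200),d(38.5),0)
E
```

```text
[[-0.    0.26 -0.97]
 [ 0.   -0.97 -0.26]
 [-1.   -0.    0.  ]]
t 0.15 shift [ 0.31    0.2771 -0.0106] rot [-1.300e-03  1.000e-04 -8.756e-01] rows 9 per row [ 0.0344  0.0308 -0.0012] [-0.0001  0.     -0.0973] w 86.8 F [ 0.2  0.9 -0.7]
t 0.15 shift [ 0.38    0.7801 -0.0406] rot [-0.0011 -0.0007  0.4072] rows 19 per row [ 0.02    0.0411 -0.0021] [-0.0001 -0.      0.0214] w 86.8 F [ 0.2  0.9 -0.7]
```

Call:
step_arm(increments=[[[0.035,0.031,0],[0,0,0]],[[0.035,0.031,0],[0,0,0]],[[0.035,0.031,0],[0,0,0]],[[0.035,0.031,0],[0,0,0]],[[0.035,0.031,0],[0,0,0]],[[0.035,0.031,0],[0,0,0]],[[0.035,0.031,0],[0,0,0]],[[0.035,0.031,0],[0,0,0]],[[0.035,0.031,0],[0,0,0]]], grip=-1, grip_force=25)

```text
t: 1.05
tool_pos: [485.3, -340.5, 288.9]
tcp_rot: [-0.7, -0.088, 0.704, -0.087]
ft_force: [-0.1, -0.6, 0.6]
width: 86.9
```

Call:
step_arm(increments=[[[0.01,0.045,0],[0,0,0.04]],[[0.01,0.045,0],[0,0,0.04]],[[0.01,0.045,0],[0,0,0.04]],[[0.01,0.045,0],[0,0,0.04]],[[0.01,0.045,0],[0,0,0.04]],[[0.01,0.045,0],[0,0,0.04]],[[0.01,0.045,0],[0,0,0.04]],[[0,0.045,0],[0,0,0.04]],[[0,0.045,0],[0,0,0.04]],[[0,0.045,0],[0,0,0.04]]])

```text
t: 2.05
tool_pos: [558.3, 127.7, 286.5]
tcp_rot: [-0.666, -0.231, 0.671, -0.23]
ft_force: [-0.1, 0.4, 0.6]
width: 87.2
```

```bash
python3 - <<'E'
from h import *
s=bot.observe(); print(s['qpos'].round(2),s['tool_pos'].round(1))
d=np.deg2rad
togo((550,153,200),d(38.5),0)
togo((550+60,153+48,150),d(38.5),d(-30))
E
```

```text
[ 0.19  0.23 -0.57  1.64  0.13  1.32 -1.31] [558.3 127.7 286.5]
t 2.05 shift [-0.0083  0.0253 -0.0355] rot [ 0.0008 -0.0075  0.0079] rows 1 per row [-0.0083  0.0253 -0.0355] [ 0.0008 -0.0075  0.0079] w 87.2 F [-0.1  0.4  0.6]
t 2.05 shift [ 0.0717  0.0892 -0.0924] rot [-0.3234  0.4036  0.0088] rows 4 per row [ 0.0179  0.0223 -0.0231] [-0.0809  0.1009  0.0022] w 87.2 F [-0.1  0.4  0.6]
```

```bash
cat >> h.py <<'E'
def wonz(c,u,v,z):
    K=c['K'];x=(u-K[0,2])/K[0,0];y=(v-K[1,2])/K[1,1];r=np.hypot(x,y)+1e-12
    d=np.array([np.sin(r)*x/r,-np.sin(r)*y/r,-np.cos(r)])
    T=c['T_tool_cam'];Q=R.from_quat(c['s']['tcp_rot'])
    o=c['s']['tool_pos']+Q.apply(T[:3,3]); d=Q.apply(T[:3,:3]@d)
    return o+d*(z-o[2])/d[2]
E
python3 - <<'E'
from h import *
c=cam('wrist'); save(c,'w1')
im=c['color'];hsv=cv2.cvtColor(im,cv2.COLOR_RGB2HSV)
# pale blue face and red rim
blue=(hsv[...,0]>82)&(hsv[...,0]<110)&(hsv[...,1]>30)&(hsv[...,2]>90)
red=((hsv[...,0]<10)|(hsv[...,0]>170))&(hsv[...,1]>110)
for nm,m in(('blue',blue),('red',red),('both',blue|red)):
    cs,_=cv2.findContours(m.astype(np.uint8),cv2.RETR_EXTERNAL,cv2.CHAIN_APPROX_NONE)
    for k in sorted(cs,key=cv2.contourArea)[-2:]:
        w=np.array([wonz(c,*p[0],48)[:2] for p in k],np.float32)
        print(nm,cv2.contourArea(k),cv2.minAreaRect(k)[0],cv2.minAreaRect(w))
E
```

```text
blue 711.0 (296.5, 167.5) ((554.7546997070312, 154.97708129882812), (53.94436264038086, 46.48290252685547), 38.11842346191406)
blue 8855.5 (582.0, 88.0) ((954.9899291992188, -141.62982177734375), (300.6881103515625, 315.804931640625), 56.60919189453125)
red 2935.5 (297.0, 167.5) ((555.2501831054688, 154.83062744140625), (64.77508544921875, 56.56612014770508), 37.02558898925781)
red 5315.5 (128.27371215820312, 36.37226104736328) ((556.0208740234375, 424.83404541015625), (116.1406478881836, 106.32146453857422), 16.556425094604492)
both 5329.5 (127.9926986694336, 36.27007293701172) ((555.4034423828125, 425.37457275390625), (116.70960998535156, 107.8182144165039), 16.72272491455078)
both 8855.5 (582.0, 88.0) ((954.9899291992188, -141.62982177734375), (300.6881103515625, 315.804931640625), 56.60919189453125)
```

View pics/w1.png

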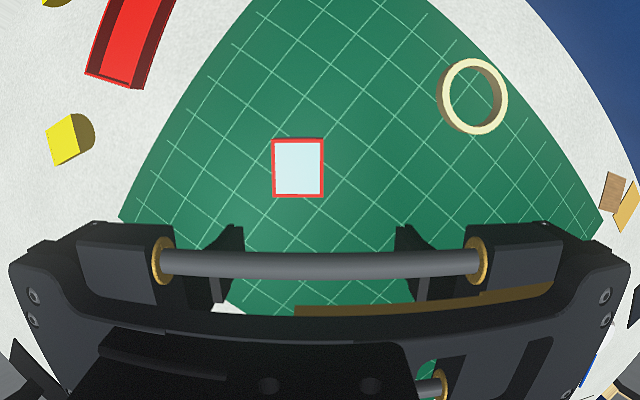

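The wrist picture shows the magnifier at pixel (297,168). Cast onto z=48 it measures 64.8 x 56.6 mm, which matches the given size. It is centred at (555,155) with yaw 37.6°. The tape is at (473,97), clear of the approach.

```bash
python3 - <<'E'
from h import *
d=np.deg2rad; y=d(37.6); g=np.array([559,158,40.])
a=toolR(y,d(-30)).apply([1,0,0]); print(a)
togo(g-a*70,y,d(-30))
E
```

```text
[-0.39614482 -0.30507258 -0.8660254 ]
t 2.1 shift [ 0.0503  0.0577 -0.142 ] rot [-0.3275  0.4043 -0.0172] rows 4 per row [ 0.0126  0.0144 -0.0355] [-0.0819  0.1011 -0.0043] w 87.2 F [-2.7  7.8 -0.2]
```

Call:
step_arm(increments=[[[0.01,0.012,-0.028],[-0.065,0.08,-0.003]],[[0.01,0.012,-0.028],[-0.065,0.08,-0.003]],[[0.01,0.012,-0.028],[-0.065,0.08,-0.003]],[[0.01,0.012,-0.028],[-0.065,0.08,-0.003]],[[0.01,0.01,-0.028],[-0.065,0.08,-0.003]],[[0,0,0],[0,0,0]]])

```text
t: 2.7
tool_pos: [606.7, 198.6, 138.8]
tcp_rot: [-0.466, -0.158, 0.822, -0.285]
ft_force: [-1.6, -0.1, -1.8]
width: 87.2
```

```bash
python3 - <<'E'
from h import *
d=np.deg2rad; y=d(37.6); g=np.array([559,158,40.])
a=toolR(y,d(-30)).apply([1,0,0])
print(bot.observe()['qpos'].round(2))
togo(g-a*70,y,d(-30)); togo(g,y,d(-30))
E
```

```text
[-0.16  0.8  -0.48  1.23  0.38  1.74 -1.56]
t 2.7 shift [ 0.0002 -0.0037  0.006 ] rot [ 0.0151 -0.0109 -0.0078] rows 1 per row [ 0.0002 -0.0037  0.006 ] [ 0.0151 -0.0109 -0.0078] w 87.2 F [-1.6 -0.1 -1.8]
t 2.7 shift [-0.0275 -0.025  -0.0546] rot [ 0.0151 -0.0109 -0.0078] rows 2 per row [-0.0138 -0.0125 -0.0273] [ 0.0075 -0.0054 -0.0039] w 87.2 F [-1.6 -0.1 -1.8]
```

Good. Next I'll go down slowly and re-check the pose before closing.

Call:
step_arm(increments=[[[-0.004,-0.006,-0.007],[0.015,-0.011,-0.008]],[[-0.005,-0.004,-0.01],[0,0,0]],[[-0.005,-0.004,-0.01],[0,0,0]],[[-0.005,-0.004,-0.01],[0,0,0]],[[-0.005,-0.004,-0.01],[0,0,0]],[[-0.003,-0.003,-0.007],[0,0,0]],[[0,0,0],[0,0,0]]])

```text
t: 3.4
tool_pos: [578.9, 170.5, 85.4]
tcp_rot: [-0.477, -0.161, 0.818, -0.278]
ft_force: [0.1, -0.2, -0.4]
width: 86.9
```

```bash
python3 - <<'E'
from h import *
d=np.deg2rad; y=d(37.6); g=np.array([559,158,40.])
togo(g,y,d(-30))
c=cam('wrist'); save(c,'w2')
E
```

```text
t 3.4 shift [ 0.0003  0.003  -0.0012] rot [-0.0026  0.008   0.0017] rows 1 per row [ 0.0003  0.003  -0.0012] [-0.0026  0.008   0.0017] w 86.9 F [ 0.1 -0.2 -0.4]
```

View pics/w2.png

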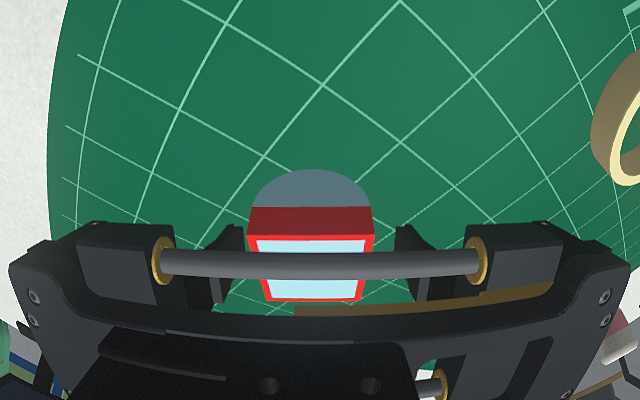

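The magnifier's dome end spans columns 249 to 372 and sits about 4 mm left of the jaw centre. I'll correct that, then close in stages.

Call:
step_arm(increments=[[[-0.0015,0.0035,-0.001],[0,0.006,0]],[[0,0,0],[0,0,0]],[[0,0,0],[0,0,0]],[[0,0,0],[0,0,0]],[[0,0,0],[0,0,0]]], grip=-0.42, grip_force=20)

```text
t: 3.95
tool_pos: [578.6, 176.2, 86.1]
tcp_rot: [-0.476, -0.162, 0.819, -0.278]
ft_force: [0.2, 0.4, -0.2]
width: 62.9
```

Call:
step_arm(increments=[[[0,0,0],[0,0,0]],[[0,0,0],[0,0,0]],[[0,0,0],[0,0,0]]], grip=-0.34)

```text
t: 4.25
tool_pos: [578.7, 176.3, 86.2]
tcp_rot: [-0.476, -0.162, 0.818, -0.278]
ft_force: [-0.7, -0.6, 0.1]
width: 58.7
```

Call:
step_arm(increments=[[[0,0,0],[0,0,0]],[[0,0,0],[0,0,0]],[[0,0,0],[0,0,0]]], grip=0)

```text
t: 4.55
tool_pos: [578.7, 176.2, 86.2]
tcp_rot: [-0.476, -0.162, 0.818, -0.278]
ft_force: [-0.1, -0.2, 0.5]
width: 56.1
```

```bash
python3 - <<'E'
from h import *
d=np.deg2rad; s=bot.observe(); Q=R.from_quat(s['tcp_rot']); a=Q.apply([1,0,0])
g=s['tool_pos']+51*a; print(s['width'],g,np.rad2deg(np.arctan2(-a[1],-a[0])),np.rad2deg(np.arccos(-a[2])))
y=np.arctan2(-a[1],-a[0])
for z in(110,): 
  for t in (0,30,60): togo((g[0],g[1],z),y,d(t))
E
```

```text
56.11899450021053 [558.72269238 160.88817449  41.85630507] 37.44802648838491 29.62763059741019
t 4.55 shift [-0.02   -0.0153  0.0748] rot [ 0.314  -0.4109 -0.0021] rows 4 per row [-0.005  -0.0038  0.0187] [ 0.0785 -0.1027 -0.0005] w 56.1 F [-0.1 -0.2  0.5]
t 4.55 shift [-0.0403 -0.0308  0.068 ] rot [ 0.6328 -0.8262 -0.0022] rows 8 per row [-0.005  -0.0039  0.0085] [ 0.0791 -0.1033 -0.0003] w 56.1 F [-0.1 -0.2  0.5]
t 4.55 shift [-0.0551 -0.0422  0.0493] rot [ 0.9516 -1.2415 -0.0023] rows 12 per row [-0.0046 -0.0035  0.0041] [ 0.0793 -0.1035 -0.0002] w 56.1 F [-0.1 -0.2  0.5]
```

Call:
step_arm(increments=[[[0,0,0],[0,0,0]],[[0,0,0.005],[0,0,0]],[[0,0,0.015],[0,0,0]],[[0,0,0.02],[0,0,0]],[[0,0,0.02],[0,0,0]],[[0,0,0.01],[0,0,0]],[[-0.005,-0.004,0],[0.079,-0.103,0]],[[-0.005,-0.004,0],[0.079,-0.103,0]],[[-0.005,-0.004,0],[0.079,-0.103,0]],[[-0.005,-0.004,0],[0.079,-0.103,0]],[[-0.005,-0.004,-0.002],[0.079,-0.103,0]],[[-0.005,-0.004,-0.002],[0.079,-0.103,0]],[[-0.005,-0.004,-0.002],[0.079,-0.103,0]],[[-0.005,-0.004,-0.002],[0.079,-0.103,0]],[[-0.004,-0.003,-0.005],[0.079,-0.103,0]],[[-0.004,-0.003,-0.005],[0.079,-0.103,0]],[[0,0,0],[0,0,0]]], grip_force=35)

```text
t: 6.25
tool_pos: [532.1, 153.1, 157.6]
tcp_rot: [0.846, 0.301, -0.416, 0.143]
ft_force: [0.3, -0.3, -2.0]
width: 55.9
```

```bash
python3 - <<'E'
from h import *
d=np.deg2rad; s=bot.observe(); print(s['qpos'].round(2))
y=d(37.4)
togo((558,160,90),y,d(60.4))
c=cam('wrist'); save(c,'w3')
E
```

```text
[ 0.71  0.1  -0.92  2.24 -0.73  0.33 -0.45]
t 6.25 shift [-0.0093 -0.02   -0.0424] rot [ 0.2365 -0.3156 -0.0289] rows 3 per row [-0.0031 -0.0067 -0.0141] [ 0.0788 -0.1052 -0.0096] w 55.9 F [ 0.3 -0.3 -2. ]
```

View pics/w3.png

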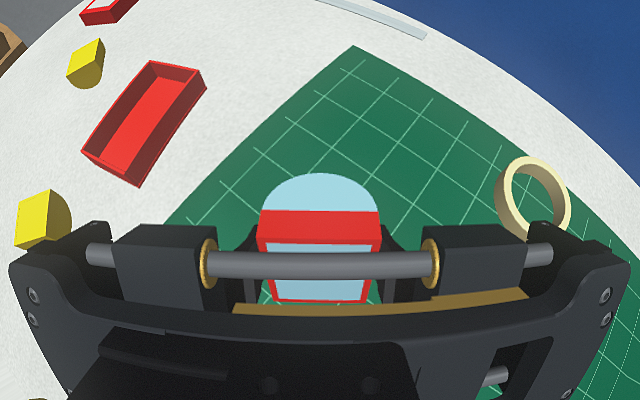

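```bash
python3 - <<'E'
from h import *
d=np.deg2rad; y=d(37.4)
c=dict(np.load('top0.npz'))
print('tape',onz(c,340.5,121,24),'matcorners',[onz(c,*p,3)[:2].round() for p in((251,104),(453,105),(460,258),(247,258))])
togo((610,190,100),y,d(60.4))
E
```

```text
tape [751.62486011  36.75727001  24.        ] matcorners [array([815., 326.]), array([ 818., -333.]), array([ 323., -330.]), array([319., 322.])]
t 6.3 shift [ 0.0421  0.0099 -0.0329] rot [ 0.2373 -0.3165 -0.0279] rows 3 per row [ 0.014   0.0033 -0.011 ] [ 0.0791 -0.1055 -0.0093] w 55.5 F [ 0.   0.4 -2.1]
```

Call:
step_arm(increments=[[[0.02,0.008,0],[0,0,0]],[[0.02,0.008,-0.005],[0.06,-0.08,-0.007]],[[0.011,0.003,-0.01],[0.06,-0.08,-0.007]],[[0,0,-0.01],[0.06,-0.08,-0.007]],[[0,0,-0.01],[0.06,-0.08,-0.007]],[[0,0,0],[0,0,0]]])

```text
t: 6.9
tool_pos: [575.2, 171.9, 155.8]
tcp_rot: [0.88, 0.326, -0.328, 0.107]
ft_force: [0.5, -1.2, -1.5]
width: 55.8
```

```bash
python3 - <<'E'
from h import *
d=np.deg2rad; s=bot.observe(); print(s['qpos'].round(2), R.from_quat(s['tcp_rot']).as_matrix().round(3).tolist())
y=d(37.4)
togo((610,190,100),y,d(60.4))
togo((610,190,46),y,d(60.4))
E
```

```text
[ 0.96  0.39 -1.22  2.23 -1.32  0.11  0.31] [[0.572, 0.643, -0.508], [0.503, -0.765, -0.402], [-0.648, -0.026, -0.761]]
t 6.9 shift [-0.0005 -0.0088 -0.0306] rot [ 0.0979 -0.1629 -0.0488] rows 2 per row [-0.0002 -0.0044 -0.0153] [ 0.049  -0.0814 -0.0244] w 55.8 F [ 0.5 -1.2 -1.5]
t 6.9 shift [-0.0005 -0.0088 -0.0846] rot [ 0.0979 -0.1629 -0.0488] rows 2 per row [-0.0002 -0.0044 -0.0423] [ 0.049  -0.0814 -0.0244] w 55.8 F [ 0.5 -1.2 -1.5]
```

Joints 3, 5 and 6 are near their limits here because the tool yaw is off radial and the reach is short. I'll tilt back part of the way, turn the yaw radial and go further out. I'll also fit a quick kinematic model so I can predict what is feasible.

```bash
python3 - <<'E'
from h import *
d=np.deg2rad
togo((600,180,125),d(30),d(25))
E
```

```text
t 6.9 shift [ 0.0061 -0.0027  0.0154] rot [-0.2675  0.3376 -0.1675] rows 4 per row [ 0.0015 -0.0007  0.0039] [-0.0669  0.0844 -0.0419] w 55.8 F [ 0.5 -1.2 -1.5]
```

Call:
step_arm(increments=[[[0.001,0,0.005],[-0.067,0.084,-0.03]],[[0.001,0,0.005],[-0.067,0.084,-0.03]],[[0.001,0,0.005],[-0.067,0.084,-0.03]],[[0.001,0,0.005],[-0.067,0.084,-0.03]],[[0,0,0],[0,0,0]]])

```text
t: 7.4
tool_pos: [574.6, 182.9, 145.1]
tcp_rot: [0.848, 0.306, -0.415, 0.122]
ft_force: [0.2, 0.7, -0.7]
width: 55.9
```

```bash
cat > kin.py <<'E'
from h import *
from itertools import product
from scipy.optimize import least_squares
D=[([1.20680787,.33375421,.03989979,1.46606991,-.01338128,1.34328662,-.05849993],[170,-627.09,291.56],[-0.70082399,-0.09376357,0.70101631,-0.09289918]),
([.19,.23,-.57,1.64,.13,1.32,-1.31],[558.3,127.7,286.5],[-.666,-.231,.671,-.23]),
([-.16,.8,-.48,1.23,.38,1.74,-1.56],[606.7,198.6,138.8],[-.466,-.158,.822,-.285]),
([.71,.1,-.92,2.24,-.73,.33,-.45],[532.1,153.1,157.6],[.846,.301,-.416,.143]),
([.96,.39,-1.22,2.23,-1.32,.11,.31],[575.2,171.9,155.8],[.88,.326,-.328,.107])]
s=bot.observe(); D.append((s['qpos'],s['tool_pos'],s['tcp_rot']))
z=lambda a:R.from_euler('z',a); y=lambda a:R.from_euler('y',a)
tool=R.from_matrix(np.c_[[0,0,1.],[0,1,0],[-1,0,0]]) 
def rots(q,sg,o,o7):
    A=z(sg[0]*q[0]+o); B=A*y(q[1])*z(sg[1]*q[2]); C=B*y(q[3])*z(sg[2]*q[4]); E=C*y(q[5])
    return A,B,C,E,E*z(sg[3]*q[6]+o7)*tool
if __name__=='__main__':
    print(s['qpos'].round(2),s['tool_pos'])
    res=[]
    for sg in product((1,-1),repeat=4):
        for o7 in (0,1.57,3.14,-1.57):
            f=lambda p:np.concatenate([(R.from_quat(k[2]).inv()*rots(k[0],sg,*p)[4]).as_rotvec() for k in D])
            r=least_squares(f,[0,o7]); res.append((r.cost,sg,r.x))
    res.sort(key=lambda k:k[0]); print(res[:3])
    _,sg,p=res[0]; M=[];b=[]
    for k in D:
        A,B,C,E,_=rots(k[0],sg,*p)
        z0=np.array([0,0,1]);x0=np.array([1,0,0]);y0=np.array([0,1,0])
        # cols: h, x offset after J1, upper z, upper x, fore z, fore x, tool z, tool x
        M.append(np.c_[z0,A.apply(x0),A.apply(y0),B.apply(z0),B.apply(x0),C.apply(z0),C.apply(x0),E.apply(z0),E.apply(x0)]);b.append(k[1])
    M=np.vstack(M);b=np.hstack(b); v,rr,rk,sv=np.linalg.lstsq(M,b,rcond=1e-3); print(v.round(1),rk,sv.round(2),(M@v-b).round(1))
    np.savez('kin.npz',sg=sg,p=p,v=v)
E
python3 kin.py
```

```text
[ 0.31  0.19 -0.58  2.16 -0.77  0.29 -0.45] [574.6430391  182.87207408 145.07393138]
[(np.float64(7.28356416946994e-05), (-1, -1, -1, -1), array([2.04303471e-04, 1.56954419e+00])), (np.float64(7.283564169469983e-05), (-1, -1, -1, -1), array([2.04303222e-04, 1.56954419e+00])), (np.float64(7.283564169470416e-05), (-1, -1, -1, -1), array([2.04305599e-04, 1.56954419e+00]))]
[ 2.317e+02  4.000e-01 -4.120e+01  4.945e+02  1.230e+01  4.925e+02
 -1.500e+01  3.092e+02  3.400e+00] 9 [4.72 4.56 2.6  1.33 0.99 0.97 0.64 0.31 0.17] [ 5.4 -4.9 -2.9 -8.3 -0.8  2.2 -0.3  1.7  0.2 -2.  -0.8  0.1 -3.5  2.
  0.3  6.1 -1.1  0.1]
```

```bash
cat > ik.py <<'E'
from kin import *
k=np.load('kin.npz'); sg,p,v=tuple(k['sg']),k['p'],k['v']
lo=np.array([-2.58,-.38,-1.3,.25,-1.5,.08,-2.65])+.04; hi=np.array([2.58,2.09,1.39,2.4,4.64,2.09,2.65])-.04
def fk(q):
    A,B,C,E,T=rots(q,sg,*p)
    return v[0]*np.array([0,0,1])+A.apply([v[1],v[2],0])+B.apply([v[4],0,v[3]])+C.apply([v[6],0,v[5]])+E.apply([v[8],0,v[7]]),T
def ik(pos,T,seeds):
    best=None
    for s0 in seeds:
        def f(q):
            P,Q=fk(q); return np.r_[(P-pos)/100,(T.inv()*Q).as_rotvec()*2,.002*(q-s0)]
        r=least_squares(f,np.clip(s0,lo,hi),bounds=(lo,hi),max_nfev=60)
        P,Q=fk(r.x); e=(np.linalg.norm(P-pos),np.rad2deg((T.inv()*Q).magnitude()))
        if best is None or e[0]+3*e[1]<best[0][0]+3*best[0][1]: best=(e,r.x)
    return best
E
cat > q.py <<'E'
from ik import *
d=np.deg2rad; rng=np.random.default_rng(0)
base=[np.array([.5,.5,0,1.6,0,1,-1.57]),np.array([.5,.5,0,2,3.14,.4,1.57]),np.array([.5,.8,0,1.3,0,1.7,1.57]),np.array([0,.3,.8,2,1.5,.3,0.])]
def show(n,g,yaw,tilts):
    for t in tilts:
        for fl in(0,1):
            T=toolR(yaw,d(t))*R.from_euler('x',np.pi*fl)
            e,q=ik(np.array(g)-T.apply([51,0,0]),T,base); print(n,t,'flip' if fl else 'out',np.round(e,1),q.round(2),flush=True)
show('board',(500,-185,28),d(-14.4),(-60,-50,-40,-30,30,40,50,60,70))
show('st650',(650*np.cos(.2),650*np.sin(.2),50),.2,(-45,-30,45,60))
E
time timeout 500 python3 q.py
```

```text
board -60 out [0. 0.] [ 0.27  1.03 -0.    1.14  0.02  2.01 -1.56]
board -60 flip [0. 0.] [ 0.29  1.04 -0.04  1.14  0.04  2.01  1.56]
board -50 out [0. 0.] [-0.22  1.07  0.86  1.34 -0.44  1.89 -1.1 ]
board -50 flip [0. 0.] [ 0.31  0.91 -0.06  1.27  0.05  1.84  1.55]
board -40 out [0. 0.] [ 0.3   0.78 -0.04  1.41  0.03  1.65 -1.58]
board -40 flip [0. 0.] [ 0.33  0.78 -0.09  1.41  0.06  1.65  1.54]
board -30 out [0. 0.] [ 0.32  0.65 -0.06  1.55  0.04  1.46 -1.58]
board -30 flip [0. 0.] [ 0.35  0.66 -0.11  1.55  0.06  1.47  1.54]
board 30 out [0. 0.] [ 1.09  0.17 -0.79  2.36  0.51  0.16 -1.97]
board 30 flip [0. 0.] [ 1.09  0.17 -0.8   2.36  0.51  0.16  1.17]
board 40 out [11.4  6.3] [ 1.56  0.38 -1.23  2.36  1.33  0.21 -2.61]
board 40 flip [14.4  4.9] [ 1.54  0.44 -1.26  2.36  1.58  0.29  0.29]
board 50 out [25.7 14.5] [ 1.65  0.46 -1.26  2.36  1.46  0.15 -2.61]
board 50 flip [34.3 11.5] [ 1.59  0.53 -1.26  2.36  1.9   0.27  0.08]
board 60 out [46.6 18.3] [ 1.66  0.6  -1.19  2.36  2.91  0.13  2.4 ]
board 60 flip [46.6 18.3] [ 1.66  0.6  -1.19  2.36  2.91  0.13 -0.74]
board 70 out [57.4 21.7] [ 1.97  1.36 -1.2   2.36  3.56  0.22  2.61]
board 70 flip [57.7 21.1] [ 2.07  1.61 -1.24  2.36  3.01  0.21  0.24]
st650 -45 out [0. 0.] [-0.21  1.07 -0.09  0.85  0.02  2.   -1.65]
st650 -45 flip [0. 0.] [-0.19  1.08 -0.13  0.85  0.05  2.01  1.47]
st650 -30 out [0. 0.] [-0.17  0.86 -0.15  1.14  0.07  1.67 -1.68]
st650 -30 flip [0. 0.] [-0.14  0.86 -0.21  1.14  0.1   1.68  1.44]
st650 45 out [0. 0.] [-0.24  0.22 -0.06  2.31  2.71  0.18  1.93]
st650 45 flip [0. 0.] [ 0.15  0.27 -0.46  2.28  2.4   0.23 -0.83]
st650 60 out [1.9 0.4] [ 0.8   0.85 -1.2   2.36  2.63  0.88  2.61]
st650 60 flip [1.3 0.3] [ 0.84  0.95 -1.26  2.36  2.61  0.93 -0.43]
real	0m4.306s
user	0m4.816s
sys	0m0.068s
```

```bash
cat > q2.py <<'E'
from ik import *
d=np.deg2rad
base=[np.array([-.2,.8,0,1.4,0,1.5,1.57]),np.array([-.2,.3,0,2.2,0,.4,1.57])]
for r in(560,600,640):
    az=d(14); g=np.array([r*np.cos(az),r*np.sin(az),45])
    for t in(60,65,0,-20,-25,-30,-35):
        T=toolR(az+np.pi,d(t)); e,q=ik(g-T.apply([51,0,0]),T,base); print(r,t,np.round(e,1),q.round(2))
for t in (60,65):
    T=toolR(d(165.6),d(t)); e,q=ik(np.array([511,-188,28])-T.apply([51,0,0]),T,base); print('board',t,np.round(e,1),q.round(2))
togo((570,150,180),d(20),0)
c=dict(np.load('top0.npz')); print('cup',onz(c,501,143,112))
E
python3 q2.py
```

```text
560 60 [2.6 1.6] [-0.35  1.05  0.11  1.07 -0.1   2.05  1.57]
560 65 [9.3 5.7] [-0.35  1.06  0.1   1.07 -0.1   2.05  1.58]
560 0 [0. 0.] [-0.3   0.32 -0.02  1.92  0.01  0.9   1.49]
560 -20 [0. 0.] [-0.3   0.13 -0.04  2.22  0.09  0.45  1.41]
560 -25 [0. 0.] [-0.31  0.1  -0.03  2.29  0.14  0.32  1.35]
560 -30 [0. 0.] [-0.35  0.08  0.    2.36  0.27  0.19  1.22]
560 -35 [0. 0.] [ 0.32  0.14 -0.66  2.36  1.13  0.13  0.42]
600 60 [8.9 5.5] [-0.35  1.08  0.12  0.97 -0.11  2.05  1.57]
600 65 [15.5  9.6] [-0.35  1.09  0.11  0.97 -0.11  2.05  1.58]
600 0 [0. 0.] [-0.31  0.38 -0.01  1.82  0.    0.93  1.5 ]
600 -20 [0. 0.] [-0.32  0.2  -0.02  2.13  0.07  0.46  1.43]
600 -25 [0. 0.] [-0.34  0.17  0.    2.2   0.11  0.33  1.38]
600 -30 [0. 0.] [-0.4   0.14  0.06  2.28  0.19  0.2   1.3 ]
600 -35 [0. 0.] [ 0.    0.17 -0.34  2.3   0.96  0.12  0.57]
640 60 [15.3  9.4] [-0.34  1.12  0.13  0.86 -0.12  2.05  1.58]
640 65 [22.  13.6] [-0.34  1.12  0.13  0.87 -0.12  2.05  1.58]
640 0 [0. 0.] [-0.26  0.46 -0.07  1.71  0.03  0.97  1.48]
640 -20 [0. 0.] [-0.32  0.27 -0.    2.04  0.06  0.49  1.44]
640 -25 [0. 0.] [-0.34  0.24  0.02  2.12  0.09  0.35  1.41]
640 -30 [0. 0.] [-0.4   0.21  0.08  2.19  0.13  0.22  1.37]
640 -35 [0. 0.] [-0.13  0.22 -0.2   2.23  0.78  0.12  0.74]
board 60 [0. 0.] [ 0.19  1.06  0.15  1.11 -0.06  2.03  1.66]
board 65 [5.  3.1] [ 0.14  1.08  0.23  1.11 -0.1   2.05  1.71]
t 7.4 shift [-0.0046 -0.0329  0.0859] rot [-0.3709  0.5698 -0.2935] rows 6 per row [-0.0008 -0.0055  0.0143] [-0.0618  0.095  -0.0489] w 55.9 F [ 0.2  0.7 -0.7]
cup [ 655.49093929 -429.56606579  112.        ]
```

```bash
cat > q3.py <<'E'
from ik import *
d=np.deg2rad
base=[np.array([-.2,.4,0,1.6,0,1.2,0]),np.array([-.2,.5,0,1.6,1,1.2,.5]),np.array([-.2,.5,0,1.6,-1,1.2,-.5])]
for r in(580,640):
  for az in (d(14),):
    g=np.array([r*np.cos(az),r*np.sin(az),45])
    for t in(60,30,0,-30):
        T=toolR(az+np.pi/2,d(t)); e,q=ik(g-T.apply([51,0,0]),T,base); print(r,t,np.round(e,1),q.round(2))
togo((600,150,150),d(40),0)
E
python3 q3.py
```

```text
580 60 [0. 0.] [ 0.26  0.73 -0.12  1.72 -0.87  1.37  0.89]
580 30 [0. 0.] [ 0.12  0.47 -0.18  1.82 -0.51  1.03  0.5 ]
580 0 [0. 0.] [-0.27  0.35 -0.05  1.87  0.02  0.92 -0.09]
580 -30 [0. 0.] [-0.63  0.46  0.04  1.83  0.53  1.11 -0.66]
640 60 [0. 0.] [ 0.23  0.8  -0.13  1.56 -0.87  1.39  0.81]
640 30 [0. 0.] [ 0.11  0.57 -0.2   1.66 -0.47  1.07  0.44]
640 0 [0. 0.] [-0.28  0.45 -0.04  1.72  0.02  0.97 -0.08]
640 -30 [0. 0.] [-0.64  0.55  0.1   1.69  0.5   1.13 -0.58]
t 7.4 shift [ 0.0254 -0.0329  0.0559] rot [-0.4625  0.4949  0.0421] rows 5 per row [ 0.0051 -0.0066  0.0112] [-0.0925  0.099   0.0084] w 55.9 F [ 0.2  0.7 -0.7]
```

A tangential tilt (yaw about 104°) sits comfortably inside the joint limits for both standing and regrasping. At the board, inward tilt works. First I'll bring the tool vertical, then yaw and tilt.

Call:
step_arm(increments=[[[0.004,-0.005,0.01],[-0.075,0.082,0.007]],[[0.004,-0.005,0.01],[-0.075,0.082,0.007]],[[0.004,-0.005,0.01],[-0.075,0.082,0.007]],[[0.004,-0.005,0.01],[-0.075,0.082,0.007]],[[0.004,-0.006,0.01],[-0.075,0.082,0.007]],[[0.004,-0.006,0.01],[-0.075,0.082,0.007]],[[0,0,0],[0,0,0.12]],[[0,0,0],[0,0,0.12]],[[0,0,0],[0,0,0.12]],[[0,0,0],[0,0,0.12]],[[0,0,0],[0,0,0.12]],[[0,0,0],[0,0,0.12]],[[0,0,0],[0,0,0.12]],[[0,0,0],[0,0,0.12]],[[0,0,0],[0,0,0.12]],[[0,0,0],[0,0,0]]])

```text
t: 9.0
tool_pos: [601.7, 149.6, 212.6]
tcp_rot: [0.451, 0.559, -0.431, 0.546]
ft_force: [0.5, -0.1, -2.5]
width: 55.9
```

```bash
python3 - <<'E'
from h import *
d=np.deg2rad; print(bot.observe()['qpos'].round(2))
togo((600,150,130),d(104),0)
togo((600,150,110),d(104),d(60))
E
```

```text
[ 0.01  0.35 -0.39  1.63  0.11  1.17 -0.17]
t 9.0 shift [-0.0017  0.0004 -0.0316] rot [-0.0336  0.0027  0.0193] rows 1 per row [-0.0017  0.0004 -0.0316] [-0.0336  0.0027  0.0193] w 55.9 F [ 0.5 -0.1 -2.5]
t 9.0 shift [ 0.009  -0.0425 -0.0771] rot [0.9851 0.2453 0.0231] rows 8 per row [ 0.0011 -0.0053 -0.0096] [0.1231 0.0307 0.0029] w 55.9 F [ 0.5 -0.1 -2.5]
```

Call:
step_arm(increments=[[[0.001,-0.005,-0.004],[0.11,0.027,0.003]],[[0.001,-0.005,-0.004],[0.11,0.027,0.003]],[[0.001,-0.005,-0.005],[0.11,0.027,0.003]],[[0.001,-0.005,-0.006],[0.11,0.027,0.003]],[[0.001,-0.005,-0.008],[0.11,0.027,0.003]],[[0.001,-0.005,-0.008],[0.11,0.027,0.003]],[[0.001,-0.005,-0.008],[0.11,0.027,0.003]],[[0.001,-0.005,-0.008],[0.11,0.027,0.003]],[[0.001,-0.003,-0.008],[0.11,0.027,0]],[[0,0,0],[0,0,0]]])

```text
t: 10.0
tool_pos: [615.2, 101.8, 157.2]
tcp_rot: [0.611, 0.753, -0.16, 0.183]
ft_force: [0.5, -0.8, -3.2]
width: 55.5
```

```bash
python3 - <<'E'
from h import *
d=np.deg2rad; print(bot.observe()['qpos'].round(2))
togo((600,150,46),d(104),d(60.4))
for n in ('wrist','scene'):
    c=cam(n); save(c,n+'_pre')
E
```

```text
[ 0.56  0.76 -0.55  1.57 -0.67  1.34  0.57]
t 10.0 shift [-0.0045  0.0051 -0.086 ] rot [-0.0208 -0.0228  0.0423] rows 2 per row [-0.0022  0.0026 -0.043 ] [-0.0104 -0.0114  0.0212] w 55.5 F [ 0.5 -0.8 -3.2]
```

View pics/wrist_pre.png

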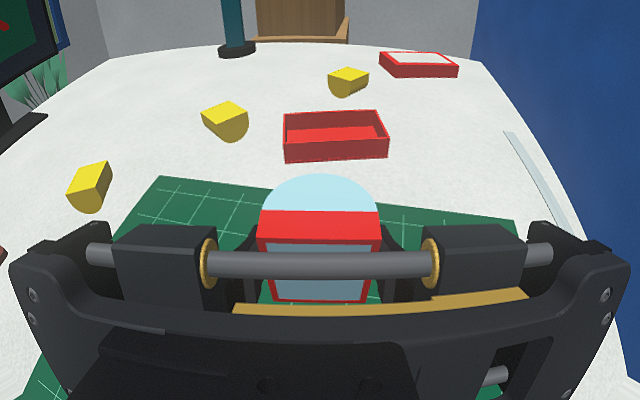

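Call:
step_arm(increments=[[[-0.001,0.002,-0.02],[-0.007,-0.008,0.014]],[[-0.001,0.002,-0.02],[-0.007,-0.008,0.014]],[[-0.001,0.001,-0.02],[-0.007,-0.008,0.014]],[[0,0,-0.015],[0,0,0]],[[0,0,0],[0,0,0]]])

```text
t: 10.6
tool_pos: [613.0, 114.9, 85.5]
tcp_rot: [0.59, 0.763, -0.156, 0.214]
ft_force: [0.1, -0.5, -1.5]
width: 55.8
```

```bash
python3 - <<'E'
from h import *
d=np.deg2rad; print(bot.observe()['qpos'].round(2))
togo((600,150,44),d(104),d(60.4))
E
```

```text
[ 0.51  0.84 -0.53  1.57 -0.61  1.26  0.66]
t 10.6 shift [-0.0022 -0.008  -0.0163] rot [ 0.015   0.0196 -0.0146] rows 1 per row [-0.0022 -0.008  -0.0163] [ 0.015   0.0196 -0.0146] w 55.8 F [ 0.1 -0.5 -1.5]
```

Call:
step_arm(increments=[[[0,0,-0.006],[0.015,0.02,-0.01]],[[0,0,-0.005],[0,0,0]],[[0,0,0],[0,0,0]]])

```text
t: 10.9
tool_pos: [613.1, 115.4, 73.8]
tcp_rot: [0.594, 0.763, -0.157, 0.2]
ft_force: [-1.2, -0.0, -1.2]
width: 55.8
```

```bash
python3 - <<'E'
from h import *
d=np.deg2rad
togo((600,150,42),d(104),d(60.4))
E
```

```text
t 10.9 shift [-0.0024 -0.0084 -0.0066] rot [-0.0018 -0.0026 -0.0037] rows 1 per row [-0.0024 -0.0084 -0.0066] [-0.0018 -0.0026 -0.0037] w 55.8 F [-1.2 -0.  -1.2]
```

Orientation is right to about 0.3°. Now 1.5 mm steps down until contact.

Call:
step_arm(increments=[[[0,0,-0.0015],[0,0,0]],[[0,0,-0.0015],[0,0,0]],[[0,0,-0.0015],[0,0,0]],[[0,0,0],[0,0,0]]])

```text
t: 11.3
tool_pos: [613.9, 114.7, 69.9]
tcp_rot: [0.594, 0.763, -0.157, 0.201]
ft_force: [0.3, -0.5, -1.6]
width: 55.8
```

Call:
step_arm(increments=[[[0,0,-0.001],[0,0,0]],[[0,0,-0.001],[0,0,0]]])

```text
t: 11.5
tool_pos: [614.0, 114.7, 68.4]
tcp_rot: [0.594, 0.763, -0.156, 0.201]
ft_force: [-2.2, -2.4, 4.9]
width: 55.5
```

Call:
step_arm(increments=[[[0,0,-0.001],[0,0,0]]])

```text
t: 11.6
tool_pos: [614.1, 114.8, 68.3]
tcp_rot: [0.594, 0.763, -0.156, 0.2]
ft_force: [-2.1, -3.9, 10.0]
width: 55.9
```

Contact. I'll ease the grip so the end can seat flat, then open.

Call:
step_arm(increments=[[[0,0,0],[0,0,0]],[[0,0,0],[0,0,0]],[[0,0,0],[0,0,0]]], grip_force=4)

```text
t: 11.9
tool_pos: [614.2, 114.8, 68.4]
tcp_rot: [0.594, 0.763, -0.156, 0.201]
ft_force: [-0.3, -0.9, 0.3]
width: 56.0
```

Call:
step_arm(increments=[[[0,0,0],[0,0,0]],[[0,0,0],[0,0,0]],[[0,0,0],[0,0,0]]], grip=-0.4)

```text
t: 12.2
tool_pos: [614.3, 115.1, 68.6]
tcp_rot: [0.594, 0.763, -0.156, 0.201]
ft_force: [-0.6, 1.3, -0.0]
width: 60.6
```

Call:
step_arm(increments=[[[0,0,0],[0,0,0]],[[0,0,0],[0,0,0]],[[0,0,0],[0,0,0]],[[0,0,0],[0,0,0]],[[0,0,0],[0,0,0]]], grip=-1)

```text
t: 12.7
tool_pos: [614.4, 115.3, 68.7]
tcp_rot: [0.594, 0.763, -0.155, 0.201]
ft_force: [-0.3, -0.0, -0.3]
width: 85.7
```

```bash
python3 - <<'E'
from h import *
d=np.deg2rad; s=bot.observe(); a=R.from_quat(s['tcp_rot']).apply([1,0,0]); print('a',a,'g',s['tool_pos']+51*a,s['width'])
for n in ('wrist','scene','top'):
    c=cam(n); save(c,n+'_st')
w=cv2.imread('pics/wrist_st.png');t=cv2.imread('pics/top_st.png')
s_=cv2.imread('pics/scene_st.png')
o=np.hstack([cv2.resize(w,(480,300)),cv2.resize(s_[170:250,280:400],(300,200)).repeat(1,0)[:300] if 0 else cv2.resize(s_[170:260,280:370],(300,300))])
cv2.imwrite('pics/st.png',o)
E
```

```text
a [-0.21281296  0.84482177 -0.49090409] g [603.50486754 158.37154572  43.66586368] 85.74276906131988
```

View pics/st.png

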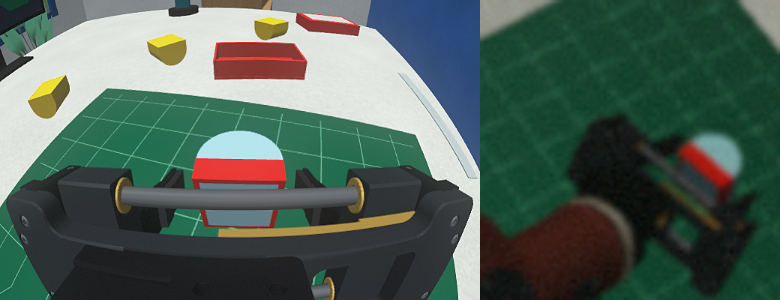

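It stands upright and released. The red slab and dome end face up, centred between the open fingers, and the force is about 0. Now I'll back off along the tool axis and go up.

Call:
step_arm(increments=[[[0.002,-0.0085,0.005],[0,0,0]],[[0.004,-0.017,0.01],[0,0,0]],[[0.004,-0.017,0.01],[0,0,0]],[[0.004,-0.017,0.01],[0,0,0]],[[0.004,-0.017,0.01],[0,0,0]],[[0,0,0.03],[0,0,0]],[[0,0,0.04],[-0.11,-0.027,0]],[[0,0.01,0.04],[-0.11,-0.027,0]],[[0,0.015,0.02],[-0.11,-0.027,0]],[[0,0.015,0.01],[-0.11,-0.027,0]],[[0,0.015,0.01],[-0.11,-0.027,0]],[[0,0.015,0.01],[-0.11,-0.027,0]],[[0,0.015,0],[-0.11,-0.027,0]],[[0,0.015,0],[-0.11,-0.027,0]],[[0,0.01,0],[-0.11,-0.027,0]],[[0,0,0],[0,0,0]]])

```text
t: 14.45
tool_pos: [633.9, 137.5, 291.4]
tcp_rot: [0.446, 0.548, -0.433, 0.56]
ft_force: [0.7, 1.0, 0.6]
width: 87.0
```

```bash
cat > st.py <<'E'
from h import *
c=cam('wrist'); save(c,'w_up'); im=c['color'];hsv=cv2.cvtColor(im,cv2.COLOR_RGB2HSV)
red=((hsv[...,0]<10)|(hsv[...,0]>170))&(hsv[...,1]>110)&(hsv[...,2]>90)
blue=(hsv[...,0]>82)&(hsv[...,0]<110)&(hsv[...,1]>20)&(hsv[...,2]>90)
for nm,m in(('red',red),('blue',blue)):
    cs,_=cv2.findContours(m.astype(np.uint8),cv2.RETR_EXTERNAL,cv2.CHAIN_APPROX_NONE)
    for k in sorted(cs,key=cv2.contourArea)[-4:]:
        if cv2.contourArea(k)<150: continue
        w=np.array([wonz(c,*p[0],67)[:2] for p in k],np.float32)
        print(nm,cv2.contourArea(k),np.round(cv2.minAreaRect(k)[0]),cv2.minAreaRect(w))
togo((603,160,130),np.deg2rad(104),np.deg2rad(-30))
E
python3 st.py
```

```text
red 834.0 [289. 156.] ((604.1900024414062, 159.14178466796875), (55.7015495300293, 16.620128631591797), 12.691140174865723)
red 1661.5 [  8. 185.] ((156.9688262939453, 30.80517578125), (193.94288635253906, 74.80523681640625), 89.79625701904297)
blue 651.5 [268. 268.] ((603.9270629882812, 27.801849365234375), (138.74057006835938, 24.948280334472656), 12.077271461486816)
blue 1140.5 [289. 134.] ((599.1686401367188, 181.711181640625), (55.40485382080078, 27.618745803833008), 12.449662208557129)
blue 28280.0 [576. 200.] ((1475.6865234375, -80.1075439453125), (479.58721923828125, 1588.90283203125), 46.297691345214844)
t 14.5 shift [-0.0376  0.0495 -0.117 ] rot [-0.5136 -0.0991  0.0113] rows 4 per row [-0.0094  0.0124 -0.0293] [-0.1284 -0.0248  0.0028] w 87.0 F [ 0.1 -0.6 -0.3]
```

Standing is confirmed. The top end's slab rectangle measures 55.7 x 16.6 mm at z=67, centred at (604,159), and the dome is offset along +u at yaw 102.6°. Now I'll regrasp from the dome side with a 30° tilt and the fingertips 3 mm short of the flat face.

```bash
python3 - <<'E'
from h import *
d=np.deg2rad; y=d(102.6); g=np.array([601.5,171,44]); a=toolR(y,d(-30)).apply([1,0,0])
togo(g-75*a,y,d(-30))
E
```

```text
t 14.5 shift [-0.0466  0.0972 -0.1381] rot [-0.5148 -0.0928 -0.0125] rows 4 per row [-0.0117  0.0243 -0.0345] [-0.1287 -0.0232 -0.0031] w 87.0 F [ 0.1 -0.6 -0.3]
```

Call:
step_arm(increments=[[[-0.01,0.024,-0.01],[-0.103,-0.019,-0.003]],[[-0.01,0.024,-0.02],[-0.103,-0.019,-0.003]],[[-0.01,0.024,-0.03],[-0.103,-0.019,-0.003]],[[-0.01,0.024,-0.035],[-0.103,-0.019,-0.003]],[[-0.007,0,-0.04],[-0.103,-0.019,0]],[[0,0,0],[0,0,0]]])

```text
t: 15.1
tool_pos: [590.8, 218.0, 154.5]
tcp_rot: [0.316, 0.378, -0.548, 0.675]
ft_force: [-0.6, -0.4, -0.9]
width: 87.0
```

```bash
python3 - <<'E'
from h import *
d=np.deg2rad; y=d(102.6); g=np.array([601.5,171,44]); a=toolR(y,d(-30)).apply([1,0,0])
togo(g-75*a,y,d(-30)); togo(g,y,d(-30)); print(bot.observe()['qpos'].round(2))
E
```

```text
t 15.1 shift [-0.003   0.0145 -0.0014] rot [0.0132 0.0157 0.0206] rows 1 per row [-0.003   0.0145 -0.0014] [0.0132 0.0157 0.0206] w 87.0 F [-0.6 -0.4 -0.9]
t 15.1 shift [ 0.0051 -0.0221 -0.0664] rot [0.0132 0.0157 0.0206] rows 2 per row [ 0.0026 -0.0111 -0.0332] [0.0066 0.0079 0.0103] w 87.0 F [-0.6 -0.4 -0.9]
[-0.41  0.53 -0.33  1.59  0.65  1.38 -0.75]
```

Call:
step_arm(increments=[[[-0.003,0.014,-0.001],[0.013,0.016,0.02]],[[0.002,-0.008,-0.014],[0,0,0]],[[0.002,-0.008,-0.014],[0,0,0]],[[0,0,0],[0,0,0]]])

```text
t: 15.5
tool_pos: [597.3, 210.9, 130.5]
tcp_rot: [0.319, 0.392, -0.543, 0.671]
ft_force: [-0.5, -0.9, 0.7]
width: 86.9
```

```bash
python3 - <<'E'
from h import *
d=np.deg2rad; y=d(102.6); g=np.array([601.5,171,44])
togo(g,y,d(-30))
E
```

```text
t 15.5 shift [-0.0013 -0.015  -0.0423] rot [-0.0115  0.0005  0.0103] rows 1 per row [-0.0013 -0.015  -0.0423] [-0.0115  0.0005  0.0103] w 86.9 F [-0.5 -0.9  0.7]
```

Call:
step_arm(increments=[[[-0.0066,0.009,0],[-0.011,0,0.01]],[[0.001,-0.005,-0.009],[0,0,0]],[[0.001,-0.005,-0.009],[0,0,0]],[[0,0,0],[0,0,0]]])

```text
t: 15.9
tool_pos: [594.3, 208.2, 114.4]
tcp_rot: [0.316, 0.389, -0.541, 0.675]
ft_force: [-0.4, 0.6, -0.4]
width: 86.9
```

```bash
python3 - <<'E'
from h import *
d=np.deg2rad; y=d(102.6); g=np.array([601.5,171,44])
togo(g,y,d(-30))
E
```

```text
t 15.9 shift [ 0.0016 -0.0123 -0.0263] rot [-0.0031  0.0043  0.0036] rows 1 per row [ 0.0016 -0.0123 -0.0263] [-0.0031  0.0043  0.0036] w 86.9 F [-0.4  0.6 -0.4]
```

Call:
step_arm(increments=[[[0.0004,-0.003,-0.007],[-0.003,0.004,0.004]],[[0.0004,-0.003,-0.007],[0,0,0]],[[0.0004,-0.003,-0.006],[0,0,0]],[[0.0004,-0.003,-0.006],[0,0,0]],[[0,0,0],[0,0,0]]])

```text
t: 16.4
tool_pos: [595.8, 195.0, 85.6]
tcp_rot: [0.312, 0.391, -0.541, 0.676]
ft_force: [-0.8, -0.5, 0.2]
width: 86.9
```

```bash
python3 - <<'E'
from h import *
d=np.deg2rad; y=d(102.6); g=np.array([601.5,171,44])
togo(g,y,d(-30)); c=cam('wrist'); save(c,'w_re')
E
```

```text
t 16.4 shift [0.0002 0.0009 0.0026] rot [ 0.0007 -0.001  -0.001 ] rows 1 per row [0.0002 0.0009 0.0026] [ 0.0007 -0.001  -0.001 ] w 86.9 F [-0.8 -0.5  0.2]
```

View pics/w_re.png

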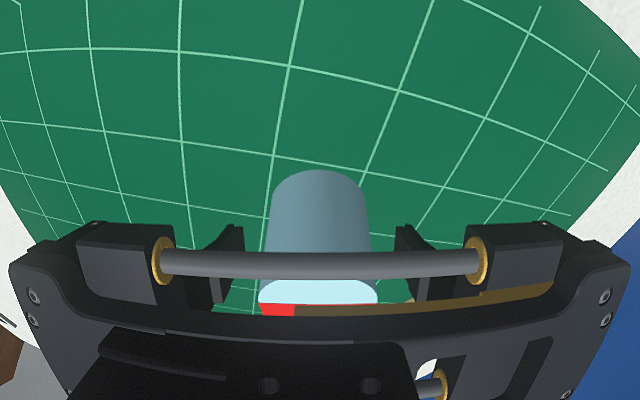

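The dome face spans columns 258 to 378, centred between the fingers (midpoint 319). Closing in stages.

Call:
step_arm(increments=[[[0,0.001,0.0025],[0,0,0]],[[0,0,0],[0,0,0]],[[0,0,0],[0,0,0]],[[0,0,0],[0,0,0]],[[0,0,0],[0,0,0]]], grip=-0.42, grip_force=20)

```text
t: 16.95
tool_pos: [596.3, 197.6, 89.9]
tcp_rot: [0.313, 0.39, -0.54, 0.676]
ft_force: [-0.2, 0.5, -0.5]
width: 62.9
```

Call:
step_arm(increments=[[[0,0,0],[0,0,0]],[[0,0,0],[0,0,0]],[[0,0,0],[0,0,0]]], grip=-0.34)

```text
t: 17.25
tool_pos: [596.1, 197.6, 90.0]
tcp_rot: [0.313, 0.39, -0.541, 0.676]
ft_force: [-0.8, -0.1, 1.0]
width: 58.6
```

Call:
step_arm(increments=[[[0,0,0],[0,0,0]],[[0,0,0],[0,0,0]],[[0,0,0],[0,0,0]]], grip=0)

```text
t: 17.55
tool_pos: [595.9, 197.5, 90.0]
tcp_rot: [0.313, 0.391, -0.541, 0.676]
ft_force: [-0.5, -0.1, 1.5]
width: 55.7
```

Call:
step_arm(increments=[[[0,0,0],[0,0,0]],[[0,0,0],[0,0,0]]], grip_force=40)

```text
t: 17.75
tool_pos: [595.9, 197.5, 90.0]
tcp_rot: [0.313, 0.391, -0.541, 0.676]
ft_force: [-1.3, 0.8, 0.6]
width: 55.6
```

```bash
python3 - <<'E'
from h import *
d=np.deg2rad; y=d(102.6); g=np.array([601.5,171,44])
togo(g,y,d(-30)); togo((600,165,150),y,d(0))
E
```

```text
t 17.75 shift [ 0.     -0.0016 -0.0018] rot [-0.0006  0.0004 -0.0018] rows 1 per row [ 0.     -0.0016 -0.0018] [-0.0006  0.0004 -0.0018] w 55.6 F [-1.3  0.8  0.6]
t 17.75 shift [ 0.0041 -0.0325  0.111 ] rot [ 0.5103  0.1151 -0.0016] rows 4 per row [ 0.001  -0.0081  0.0277] [ 0.1276  0.0288 -0.0004] w 55.6 F [-1.3  0.8  0.6]
```

Call:
step_arm(increments=[[[0,0,0.005],[0,0,0]],[[0,0,0.015],[0,0,0]],[[0,0,0.025],[0,0,0]],[[0,0,0.025],[0,0,0]],[[0,0,0.02],[0,0,0]],[[0,-0.006,0.01],[0.09,0.02,0]],[[0,-0.006,0.01],[0.09,0.02,0]],[[0,-0.006,0.01],[0.09,0.02,0]],[[0,-0.006,0.01],[0.09,0.02,0]],[[0,-0.006,0],[0.09,0.02,0]],[[0,0,0],[0.05,0.012,0]],[[0,0,0],[0,0,0]]])

```text
t: 18.95
tool_pos: [595.7, 168.3, 237.9]
tcp_rot: [0.446, 0.552, -0.433, 0.555]
ft_force: [0.5, -0.7, -2.6]
width: 55.2
```

```bash
python3 - <<'E'
from h import *
d=np.deg2rad; print(bot.observe()['qpos'].round(2))
togo((515,-185,160),d(165.6),0)
E
```

```text
[-0.    0.33 -0.42  1.61  0.13  1.22 -0.22]
t 18.95 shift [-0.0807 -0.3533 -0.0269] rot [-0.0188  0.0064  1.0914] rows 8 per row [-0.0101 -0.0442 -0.0034] [-0.0023  0.0008  0.1364] w 55.2 F [ 0.5 -0.7 -2.6]
```

Call:
step_arm(increments=[[[-0.007,-0.035,0],[0,0,0.1]],[[-0.007,-0.035,0],[0,0,0.1]],[[-0.007,-0.035,0],[0,0,0.1]],[[-0.007,-0.035,0],[0,0,0.1]],[[-0.007,-0.035,0],[0,0,0.1]],[[-0.007,-0.035,0],[0,0,0.1]],[[-0.007,-0.035,0],[0,0,0.1]],[[-0.007,-0.035,0],[0,0,0.1]],[[-0.007,-0.035,0],[0,0,0.1]],[[-0.007,-0.035,0],[0,0,0.1]],[[0,0,0],[0,0,0]]])

```text
t: 20.05
tool_pos: [518.9, -186.6, 245.0]
tcp_rot: [0.099, 0.7, -0.097, 0.7]
ft_force: [-0.3, 0.8, -1.9]
width: 55.4
```

```bash
python3 - <<'E'
from h import *
d=np.deg2rad; print(bot.observe()['qpos'].round(2))
togo((515,-185,130),d(165.6),d(0))
togo((515,-185,130),d(165.6),d(60))
E
```

```text
[ 0.57  0.19 -0.34  1.76  0.06  1.21  1.5 ]
t 20.05 shift [-0.0039  0.0016 -0.064 ] rot [-0.0027  0.0009  0.0282] rows 2 per row [-0.0019  0.0008 -0.032 ] [-0.0014  0.0004  0.0141] w 55.4 F [-0.3  0.8 -1.9]
t 20.05 shift [ 0.0389 -0.0094 -0.0895] rot [0.2722 1.0113 0.027 ] rows 8 per row [ 0.0049 -0.0012 -0.0112] [0.034  0.1264 0.0034] w 55.4 F [-0.3  0.8 -1.9]
```

```bash
python3 - <<'E'
from h import *
c=cam('wrist'); save(c,'w_b'); im=c['color'];hsv=cv2.cvtColor(im,cv2.COLOR_RGB2HSV)
m=(hsv[...,1]<50)&(hsv[...,2]>140)
cs,_=cv2.findContours(m.astype(np.uint8),cv2.RETR_LIST,cv2.CHAIN_APPROX_NONE)
for k in cs:
    if cv2.contourArea(k)<300: continue
    w=np.array([wonz(c,*p[0],6)[:2] for p in k],np.float32); r=cv2.minAreaRect(w)
    if max(r[1])<300: print(cv2.contourArea(k),np.round(cv2.minAreaRect(k)[0]),r)
E
```

```text
1488.5 [315. 159.] ((496.25396728515625, -184.41168212890625), (63.606361389160156, 37.177650451660156), 75.9111557006836)
4181.0 [316. 168.] ((508.3664855957031, -187.22280883789062), (110.39116668701172, 120.22827911376953), 75.66236114501953)
```

View pics/w_b.png

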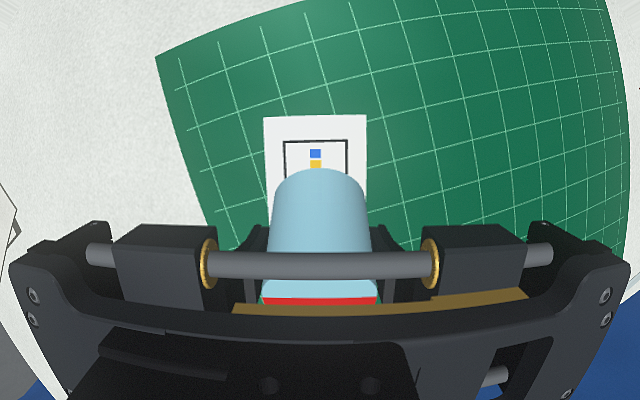

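The frame is seen at (315,160) in the wrist picture. The wrist measurement gives the board width as 110.4 mm and the frame interior as 63.6 mm, both matching the given sizes. The frame centre comes out at (513,-188.5) with yaw 165.8°, within 2 mm of the top and scene estimates. Tilting over now.

Call:
step_arm(increments=[[[0.003,0,-0.005],[0.031,0.115,0.004]],[[0.006,-0.002,-0.005],[0.031,0.115,0.004]],[[0.006,-0.002,-0.005],[0.031,0.115,0.004]],[[0.006,-0.002,-0.005],[0.031,0.115,0.004]],[[0.006,-0.002,-0.005],[0.031,0.115,0.004]],[[0.006,-0.002,-0.01],[0.031,0.115,0.003]],[[0.006,-0.002,-0.01],[0.031,0.115,0]],[[0.006,-0.002,-0.01],[0.031,0.115,0]],[[0,0,0],[0,0,0]]])

```text
t: 21.0
tool_pos: [560.8, -183.1, 190.8]
tcp_rot: [0.111, 0.938, -0.044, 0.326]
ft_force: [-0.5, -0.1, -2.1]
width: 55.7
```

```bash
python3 - <<'E'
from h import *
d=np.deg2rad; print(bot.observe()['qpos'].round(3))
togo((523.5,-191.2,60),d(165.8),d(60))
E
```

```text
[ 0.275  0.843 -0.07   1.122  0.036  2.078  1.534]
t 21.0 shift [ 0.0055 -0.0189 -0.1053] rot [ 0.0456  0.1408 -0.0104] rows 3 per row [ 0.0018 -0.0063 -0.0351] [ 0.0152  0.0469 -0.0035] w 55.7 F [-0.5 -0.1 -2.1]
```

Call:
step_arm(increments=[[[0,-0.003,-0.02],[0,0,0]],[[0,-0.003,-0.02],[0,0,0]],[[0,-0.003,-0.02],[0.006,0.02,-0.003]],[[0,-0.003,-0.02],[0.006,0.02,-0.003]],[[0,0,0],[0,0,0]]])

```text
t: 21.5
tool_pos: [562.7, -190.9, 107.8]
tcp_rot: [0.112, 0.943, -0.04, 0.312]
ft_force: [-0.5, 0.1, -1.9]
width: 55.7
```

```bash
python3 - <<'E'
from h import *
d=np.deg2rad; print(bot.observe()['qpos'].round(3))
togo((523.5,-191.2,50),d(165.8),d(60))
E
```

```text
[ 0.288  0.954 -0.077  1.118  0.051  2.003  1.54 ]
t 21.5 shift [ 0.0037 -0.0111 -0.0323] rot [ 0.0341  0.1112 -0.0104] rows 1 per row [ 0.0037 -0.0111 -0.0323] [ 0.0341  0.1112 -0.0104] w 55.7 F [-0.5  0.1 -1.9]
```

Call:
step_arm(increments=[[[0.001,-0.003,-0.01],[0.009,0.028,-0.003]],[[0.001,-0.003,-0.01],[0.009,0.028,-0.003]],[[0.001,-0.003,-0.01],[0.009,0.028,-0.003]],[[0.001,-0.002,-0.005],[0.009,0.028,-0.003]],[[0,0,0],[0,0,0]]])

```text
t: 22.0
tool_pos: [568.4, -201.9, 76.4]
tcp_rot: [0.122, 0.957, -0.029, 0.262]
ft_force: [0.5, 0.8, -1.7]
width: 55.7
```

```bash
python3 - <<'E'
from h import *
d=np.deg2rad; print(bot.observe()['qpos'].round(3))
togo((523.5,-191.2,32),d(165.8),d(60))
E
```

```text
[ 0.269  1.076 -0.009  1.015  0.012  2.088  1.584]
t 22.0 shift [-0.0021 -0.0001 -0.0189] rot [-0.0058  0.0109  0.004 ] rows 1 per row [-0.0021 -0.0001 -0.0189] [-0.0058  0.0109  0.004 ] w 55.7 F [ 0.5  0.8 -1.7]
```

Call:
step_arm(increments=[[[-0.0005,0,-0.006],[0,0,0]],[[-0.0005,0,-0.006],[-0.003,0.005,0.002]],[[-0.0005,0,-0.006],[-0.003,0.006,0.002]],[[0,0,0],[0,0,0]]])

```text
t: 22.4
tool_pos: [567.6, -201.7, 60.3]
tcp_rot: [0.119, 0.958, -0.032, 0.26]
ft_force: [0.4, 0.1, -2.4]
width: 55.6
```

```bash
python3 - <<'E'
from h import *
d=np.deg2rad; print(bot.observe()['qpos'].round(3))
togo((523.5,-191.2,28.3),d(165.8),d(60))
E
```

```text
[ 0.265  1.096 -0.006  1.015  0.017  2.072  1.582]
t 22.4 shift [-0.0012 -0.0003 -0.0065] rot [ 0.001   0.006  -0.0001] rows 1 per row [-0.0012 -0.0003 -0.0065] [ 0.001   0.006  -0.0001] w 55.6 F [ 0.4  0.1 -2.4]
```

Call:
step_arm(increments=[[[-0.001,0,-0.002],[0.001,0.006,0]],[[0,0,-0.0015],[0,0,0]],[[0,0,-0.001],[0,0,0]]])

```text
t: 22.7
tool_pos: [566.7, -201.6, 56.2]
tcp_rot: [0.119, 0.959, -0.032, 0.257]
ft_force: [0.2, 0.0, -1.8]
width: 55.8
```

Call:
step_arm(increments=[[[0,0,-0.001],[0,0,0]],[[0,0,-0.001],[0,0,0]]])

```text
t: 22.9
tool_pos: [566.7, -201.6, 54.1]
tcp_rot: [0.119, 0.958, -0.032, 0.257]
ft_force: [0.6, -0.5, -1.3]
width: 55.5
```

Call:
step_arm(increments=[[[0,0,-0.001],[0,0,0]]])

```text
t: 23.0
tool_pos: [566.8, -201.6, 53.1]
tcp_rot: [0.119, 0.958, -0.032, 0.257]
ft_force: [0.1, 0.3, -1.7]
width: 55.7
```

Call:
step_arm(increments=[[[0,0,-0.0008],[0,0,0]]])

```text
t: 23.1
tool_pos: [566.8, -201.6, 52.9]
tcp_rot: [0.119, 0.959, -0.032, 0.257]
ft_force: [0.7, 0.8, 6.8]
width: 56.0
```

Contact at the expected height. I'll ease the grip and seat it, then check before backing off.

Call:
step_arm(increments=[[[0,0,0],[0,0,0]],[[0,0,0],[0,0,0]],[[0,0,0],[0,0,0]],[[0,0,0],[0,0,0]]], grip_force=4)

```text
t: 23.5
tool_pos: [566.9, -201.6, 52.9]
tcp_rot: [0.119, 0.958, -0.032, 0.257]
ft_force: [0.4, 0.2, -0.0]
width: 55.9
```

Call:
step_arm(increments=[[[0,0,0],[0,0,0]],[[0,0,0],[0,0,0]],[[0,0,0],[0,0,0]]], grip=-0.4)

```text
t: 23.8
tool_pos: [566.8, -201.7, 53.1]
tcp_rot: [0.119, 0.959, -0.032, 0.257]
ft_force: [0.1, -0.2, -1.0]
width: 60.7
```

Call:
step_arm(increments=[[[0,0,0],[0,0,0]],[[0,0,0],[0,0,0]],[[0,0,0],[0,0,0]],[[0,0,0],[0,0,0]],[[0,0,0],[0,0,0]]], grip=-1)

```text
t: 24.3
tool_pos: [566.8, -201.7, 53.1]
tcp_rot: [0.119, 0.959, -0.032, 0.257]
ft_force: [0.4, -0.2, -0.3]
width: 85.7
```

```bash
python3 - <<'E'
from h import *
s=bot.observe(); print('-a',-R.from_quat(s['tcp_rot']).apply([1,0,0]),s['width'],s['ft_force'].round(1)); c=cam('wrist'); save(c,'w_pl')
E
```

```text
-a [ 0.83960743 -0.2119003   0.5001576 ] 85.69134388309882 [ 0.4 -0.2 -0.3]
```

View pics/w_pl.png

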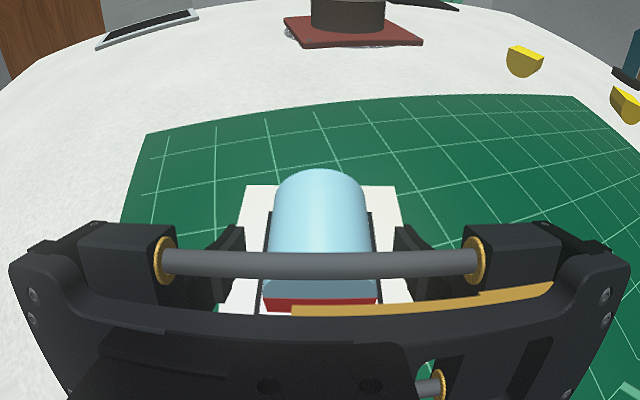

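It lies dome up, with the frame's side lines showing evenly at columns 266 and 373. Now I'll withdraw along the tool axis, then check from above.

Call:
step_arm(increments=[[[0.008,-0.002,0.005],[0,0,0]],[[0.017,-0.004,0.01],[0,0,0]],[[0.017,-0.004,0.01],[0,0,0]],[[0.017,-0.004,0.01],[0,0,0]],[[0.017,-0.004,0.01],[0,0,0]],[[0.01,-0.002,0.03],[-0.02,-0.08,0]],[[0,0,0.04],[-0.03,-0.11,0]],[[-0.01,0,0.045],[-0.03,-0.11,0]],[[-0.015,0,0.03],[-0.03,-0.11,0]],[[-0.015,0,0.02],[-0.03,-0.11,0]],[[-0.02,0.003,0.01],[-0.03,-0.11,0]],[[-0.02,0.003,0.01],[-0.03,-0.11,0]],[[-0.02,0.003,0],[-0.03,-0.11,0]],[[-0.01,0,0],[-0.03,-0.11,0]],[[0,0,0],[0,0,0]]])

```text
t: 25.85
tool_pos: [495.9, -194.8, 272.4]
tcp_rot: [0.075, 0.681, -0.097, 0.722]
ft_force: [-0.4, 0.3, 0.9]
width: 86.8
```

```bash
python3 - <<'E'
from h import *
c=cam('wrist'); save(c,'w_end'); im=c['color'];hsv=cv2.cvtColor(im,cv2.COLOR_RGB2HSV)
m=(hsv[...,1]<50)&(hsv[...,2]>140)
red=((hsv[...,0]<10)|(hsv[...,0]>170))&(hsv[...,1]>110)&(hsv[...,2]>60)
blue=(hsv[...,0]>82)&(hsv[...,0]<110)&(hsv[...,1]>20)&(hsv[...,2]>90)
for nm,mm,z in(('board',m,6),('mag@23',red|blue,23)):
  cs,_=cv2.findContours(mm.astype(np.uint8),cv2.RETR_EXTERNAL,cv2.CHAIN_APPROX_NONE)
  for k in cs:
    if cv2.contourArea(k)<300: continue
    w=np.array([wonz(c,*p[0],z)[:2] for p in k],np.float32); r=cv2.minAreaRect(w)
    if max(r[1])<200: print(nm,cv2.contourArea(k),np.round(cv2.minAreaRect(k)[0]),r)
t=cam('top'); a=np.load('top0.npz')['color'].astype(int); b=t['color'].astype(int); print('diff at tape/cup/tray',[np.abs(a-b)[v-20:v+20,u-20:u+20].mean().round(1) for u,v in((340,121),(499,146),(208,180))])
u,v=413,198
p=cv2.resize(t['color'][v-30:v+30,u-30:u+30],(400,400),interpolation=cv2.INTER_CUBIC)[...,::-1]
cv2.imwrite('pics/end.png',np.hstack([cv2.resize(im[100:300,220:420],(400,400))[...,::-1],p]))
E
```

```text
board 1220.0 [242. 296.] ((657.5717163085938, -363.1258239746094), (83.98026275634766, 65.930419921875), 77.10430145263672)
board 9650.0 [334. 172.] ((513.248291015625, -187.94412231445312), (110.0153579711914, 130.76683044433594), 75.22000122070312)
mag@23 2880.0 [334. 183.] ((520.5015258789062, -190.24603271484375), (55.644813537597656, 73.1793212890625), 75.75202941894531)
diff at tape/cup/tray [np.float64(13.8), np.float64(61.7), np.float64(16.2)]
```

View pics/end.png

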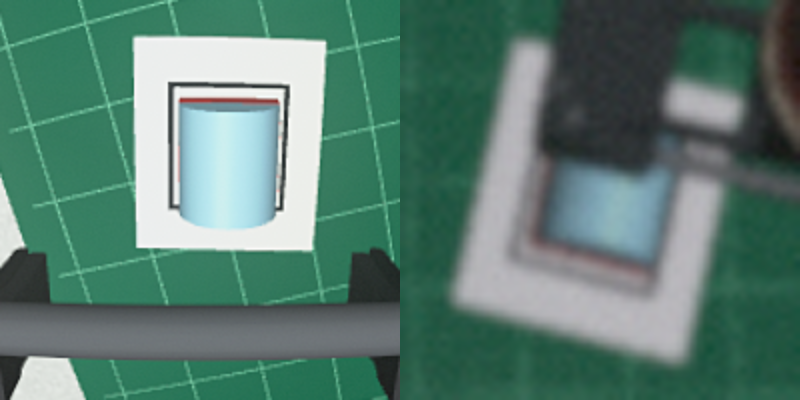

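The wrist view shows it inside the frame and square, about 0.5° off. The gap at the inner end is roughly 6 mm against the ideal 4 mm. The arm blocks the cup in the top view, so I'll move clear and check the bystanders.

Call:
step_arm(increments=[[[0.005,0.02,0.01],[0,0,0]],[[0,0.045,0],[0,0,0]],[[0,0.045,0],[0,0,0]],[[0,0.045,0],[0,0,0]],[[0,0.045,0],[0,0,0]],[[0,0.045,0],[0,0,0]],[[0,0.045,0],[0,0,0]],[[0,0.045,0],[0,0,0]],[[0,0,0],[0,0,0]]])

```text
t: 26.85
tool_pos: [511.0, 157.9, 282.8]
tcp_rot: [0.071, 0.688, -0.098, 0.715]
ft_force: [0.7, -0.7, -0.2]
width: 86.7
```

```bash
python3 - <<'E'
from m import *
for n,cup,bd in(('top',(499,146),(413,198)),('scene',(183,331),(242,258))):
    c=cam(n); save(c,n+'_fin'); a=np.load(n+'0.npz')['color'].astype(int); b=c['color'].astype(int)
    P={'top':((340,121),cup,(208,180)),'scene':((343,281),cup,(408,180))}[n]
    print(n,[np.abs(a-b)[v-20:v+20,u-20:u+20].mean().round(1) for u,v in P])
    hsv=cv2.cvtColor(c['color'],cv2.COLOR_RGB2HSV)
    red=(((hsv[...,0]<12)|(hsv[...,0]>165))&(hsv[...,1]>70))|((hsv[...,0]>85)&(hsv[...,0]<115)&(hsv[...,1]>35))
    M=np.zeros_like(red); M[bd[1]-20:bd[1]+20,bd[0]-20:bd[0]+20]=1
    try: print('mag@20',rect_world(c,red&M,20,bd))
    except Exception as e: print(e)
E
```

```text
top [np.float64(7.4), np.float64(11.7), np.float64(8.3)]
mag@20 (((414.58819580078125, 194.85293579101562), (18.00522804260254, 21.801511764526367), 12.528807640075684), ((515.9059448242188, -192.6708221435547), (55.377689361572266, 68.56448364257812), 76.06756591796875))
scene [np.float64(5.7), np.float64(9.8), np.float64(7.1)]
mag@20 (((240.2647247314453, 255.05885314941406), (24.01102638244629, 16.97749137878418), 75.96376037597656), ((511.0884094238281, -186.8282928466797), (53.192325592041016, 84.54003143310547), 75.89414978027344))
```

Bystander regions differ only by noise and lighting. The offset along the length is ambiguous because of dome parallax, so I'll measure it directly: the magnifier's inner end bottom edge and the board edge, both at z=6, from the wrist picture.

```bash
python3 - <<'E'
from h import *
c0=bot.camera('wrist'); q=np.array([.075,.681,-.097,.722]); c0['s']=dict(tool_pos=np.array([495.9,-194.8,272.4]),tcp_rot=q/np.linalg.norm(q))
im=cv2.imread('pics/w_end.png')[...,::-1]; hsv=cv2.cvtColor(im,cv2.COLOR_RGB2HSV)
o=np.array([.969,-.248])
for col in(320,327,334,341,348):
    r0=[(v,*map(int,hsv[v,col])) for v in range(114,156)]
    pr=[round(float(o@wonz(c0,col,v,6)[:2]),1) for v in range(114,156)]
    iswhite=[x[2]<50 and x[3]>140 for x in r0]; isred=[(x[1]<12 or x[1]>165) and x[2]>90 for x in r0]
    e=iswhite.index(True); r=isred.index(True)
    dark=[pr[i] for i in range(e+3,r) if r0[i][3]<120]
    print(col,'edge',pr[e],'frame',dark,'mag end - edge',round(pr[r]-pr[e],1),'ideal 33')
E
```

```text
320 edge 478.8 frame [505.3, 506.4] mag end - edge 35.8 ideal 33
327 edge 478.7 frame [506.3, 507.5] mag end - edge 35.8 ideal 33
334 edge 478.5 frame [506.2, 507.4] mag end - edge 35.9 ideal 33
341 edge 478.4 frame [506.1, 507.2] mag end - edge 35.8 ideal 33
348 edge 479.3 frame [505.9, 507.1] mag end - edge 36.0 ideal 33
```

It sits 2.8 mm outward and about 0.5 mm sideways, within the 8 mm tolerance, and is square to about 0.5°. Handing in.

```bash
python3 -c "
from plant import bot
print(bot.observe()['t']); print(bot.sign_off())"
```

```text
27.0
the job is handed in; nothing more can be done
None
```

I stood the magnifier on one end on the bare mat and let go of it. I then picked it up again and laid it flat side down inside the printed frame. I handed the job in at t = 27.0 s of the 72 s allowed; no verdict was reported.

- **Standing:** with the fingers open, its top end measured 55.7 x 16.6 mm (56 x 17 given), upright at about (604, 159). The force read about 0.
- **Final placing:** it lies dome up and inside the frame, about 2.8 mm outward and 0.5 mm sideways of the frame centre, against the 8 mm limit. It is about 0.5° from square, against 8°.
- **Flatness:** I did not measure the flat face's tilt on the board. I judged it from the contact height and the pictures.
- **Bystanders:** the cup, tray and tape regions in the top and scene pictures matched the start pictures apart from noise and lighting. I did not measure their positions again, and the arm never went near them.
- **Check that disagreed:** the top view first suggested a 4–6 mm offset along the length and the scene view about 2 mm, because the dome's height shifts how it appears. The wrist measurement, with both edges at board height, settled it at 2.8 mm.

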